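# Fetch the middle prism tray and close up the stack

## Robot

A 6-joint arm with a two-finger parallel gripper is mounted at the origin on the work surface. World frame = base frame: x ahead of the robot, y to its left, z up, the work surface at z = 0. Lengths are in mm, angles in degrees, forces in N, time in s.
With the tool pointing down it reaches from about 425 to 950 mm from the base axis. Payload 3.5 kg.
Tool frame: the origin (TCP) lies between the finger pads; the fingertips stand 8 mm ahead of it and the grasp point (between the pads) lies 11 mm behind it; z points along the fingers, y is the line along which they close (so a half turn about z gives the same grasp; the last joint's range is limited). The gripper opens to 85 mm and grips with 20 to 120 N. Pads are 22 mm wide; open, the fingers measure 114 mm over their backs; the gripper's body (76 mm by 85 mm) begins 54 mm behind the grasp point. The pads swing forward as they close: fully open they stand 13 mm farther back than shut.
Start: joints at [-78.266, 16.404, 90.338, -0, 73.258, -8.594], TCP at [234.519, -632.935, 239.325] pointing down, gripper open.
Joint ranges: [-158.93, 158.93], [-51.34, 127.21], [12.03, 142.37], [-87.48, 267.48], [13.55, 161.25], [-162.69, 162.69]. Speed limits (degrees/s): [159.86, 159.86, 180, 180, 180, 180].

## Interface

Orientations are given as [roll, pitch, yaw] about the fixed x, y, z axes, in that order (R = Rz(yaw) Ry(pitch) Rx(roll)).
In Python, from cell import read_state, read_camera, calibration, bot gives the robot as it stands. The module is installed in compiled form; this text tells all that it offers.
- The arm moves only by the tool step_arm, never from a script. Its argument "targets" is a list of rows, each an object of numbers: "tx", "ty", "tz": the shift along the world's x, y, z in m; "twist": the turn about the world's z in rad; "grip": the opening, from 0 (shut) to 1 (fully open). A call has 1 to 10 rows; each row shifts and turns the commanded pose from where the row before left it; what a row does not reach is not made up. A row lasts 1/10 s, in which the tool goes at most 50 mm and 8.59 degrees, less where a joint would pass 70% of its speed; a pose out of reach is approached as far as the arm can. A call is refused whole if a number of a shift passes 0.05 or a number of a turn 0.15, either way. A call with a gripper value outside its range is refused whole. The fingers move at their own pace and stop on an object; the grip force is fixed at half the most. Time passes only in rows, so rows that do not move let the fingers close. It gives the time, the measured TCP pose, the force, the opening and the grip force at its end, in the units of the state.
- read_state(): the state, without advancing time (a new reading comes with each control period).
- read_camera(name): name is "scene" or "top" or "wrist"; returns (picture, depth): 384x512x3 uint8, blue, green, red; 384x512 float32, mm along the optical axis (not along the pixel's ray), 0 where there is no reading.
- calibration(name): a dict with "fx", "fy", "cx", "cy" (pixels), "position" and "orientation" of the camera in the world; the wrist camera has in their place "T_tool_cam" (4x4, takes a point from camera to tool coordinates, whose origin is the TCP and whose axes are the flange's). Camera axes: x right, y up, looking along -z (the intrinsics and any distortion apply to the point x, -y, -z); pixel columns grow to the right and rows downward; lengths in mm; the calibration is good to about 2 mm. The wrist camera is an equidistant fisheye: a pixel r from the principal point sees the ray r / f radians off the axis. A picture is of the moment at which its call begins: read the wrist's pose just before it. calibration takes no time and is no camera call.
- bot.sign_off(): hands the job in; it is judged then, once.
The state is a dict: "time": time; "joints": joint angles; "qd": joint speeds; "tau": joint torques, N m; "tcp_pos": TCP position; "tcp_rot": TCP orientation; "contact_force": force on the tool from outside, world axes, zero at the start; "moment": the same for the moment, N m; "width": finger opening in mm; "gripper_force": force on a finger pad.
Only numpy, scipy, OpenCV 4.12 (cv2) and the standard library are available. Lean on these libraries where they do the work, as an engineer would, in place of code of your own. Each camera call takes 0.05 s, during which the arm holds its last target. There are 200 camera calls.

## Task

The prism sections in the middle tray of the stack of three are due for inspection: lift the top tray off and set it aside on the cork mat, then put the middle tray centrally on the round inspection light stand. Finally put the top tray back squarely on the bottom tray, which stays where it is. They hold glass, so keep the trays level, set them down gently without dropping them, and do not disturb the other things on the shelf.

Things in the scene. Friction and masses are not known exactly. Their poses are not given: they have to be found in the camera images.
- tray_top: Top tray at the start; clear triangular prisms. All 3 trays: open ash tray with dark floor, 160 mm along own x, 128 along y, 45 high, walls 8, floor 6, 0.4-0.65 kg. A rib 12 mm thick runs along x at y = 0, top 40 mm above the underside: pinch it there from above, closing along y; within 30 mm of mid-length the 50 mm either side of it is clear to the floor. Origin: underside centre, z up.
- tray_middle: Middle tray of the stack at the start, the one wanted; same tray as tray_top but with sea-green triangular prisms. Trays stack by resting flat, floor on rim, 45 mm apart, with no interlock; the glass is fixed in the corners below the rim. Origin: centre of the underside, x along the rib, z up.
- tray_bottom: Bottom tray of the stack, same tray as tray_top but with round glass discs; it rests loose on the dark board and stays there. Origin: centre of the underside, x along the rib, z up.
- base: Fixed dark wooden board, 190 x 150 mm (x, y), 15 mm high, under the stack. Origin: centre of its underside, on the shelf.
- stand: Fixed round inspection light stand, 210 mm across, flat white top 30 mm above the shelf, aluminium rim. Origin: centre of its underside, on the shelf.
- mat: Fixed cork mat, 200 x 170 mm (x, y), 3 mm thick. Origin: centre of its underside, on the shelf.
- wrench: Bystander, loose: brass ratchet wrench lying flat, about 200 mm long, 24 mm high. Leave it alone. Origin: centre of its underside.
- weight: Bystander, loose: black iron weight, 68 mm across, 78 mm high. Leave it alone. Origin: centre of its underside.
- collar: Bystander, loose: nickel-plated lens collar ring lying flat, 84 mm across, 22 mm high. Leave it alone. Origin: centre of its underside.
- cleaner: Bystander, loose: upright white bottle, 60 mm across, 150 mm high. Leave it alone. Origin: centre of its underside.
- grease: Bystander, loose: low grey jar, 64 mm across, 55 mm high. Leave it alone. Origin: centre of its underside.
- torch: Bystander, loose: black torch lying on its side, 135 mm long, 40 mm high. Leave it alone. Origin: centre of its underside.
There are look-alikes about, which are no part of the job. Leave any blue look-alike of the tray_middle alone.

How it is judged:
By the outcome, as a careful person would: the job done as asked, in the order asked, and still so for the second after the job is handed in, with the robot touching nothing.
It also fails if it takes over 72 s, if anything falls off the work surface, if the arm or the gripper's body presses on something with over 40 N, if the wrist force passes 120 N, or if a joint passes its speed limit or range.

## Working session

There is one attempt and no reset: what is moved stays moved. The work goes in short steps, Python scripts to look and compute and a tool call to move; the robot and the scene stay as the last step left them, time stands still between calls to the robot, and variables do not carry over. Pictures are saved under pics/ and viewed, at most 10 in all, crops included, and the job is handed in when it is done.

Besides the shell and the picture viewer there is one more tool, called as a command line: name --argument value ..., lists and objects as JSON in quotes. step_arm: Moves the arm, as the interface text tells. Its arguments: {"type":"object","properties":{"targets":{"type":"array","items":{"type":"object","properties":{"tx":{"type":"number"},"ty":{"type":"number"},"tz":{"type":"number"},"twist":{"type":"number"},"grip":{"type":"number"}}}}},"required":["targets"]}

```bash
mkdir -p pics; cat > h.py <<'E'
import numpy as np, cv2
from scipy.spatial.transform import Rotation as R
from cell import read_state, read_camera, calibration, bot
def cloud(name):
    im,d=read_camera(name); c=calibration(name)
    v,u=np.mgrid[:384,:512]
    p=np.stack([(u-c['cx'])/c['fx']*d,-(v-c['cy'])/c['fy']*d,-d],-1)
    o=np.array(c['orientation'])
    M=o if o.shape==(3,3) else R.from_euler('xyz',o,degrees=True).as_matrix()
    P=p@M.T+np.array(c['position']); P[d==0]=np.nan
    return im,d,P
E
python3 - <<'E'
from h import *
s=read_state(); print(s)
for n in('top','scene'):
    print(calibration(n)); im,d,P=cloud(n); np.save(f'{n}.npy',P); cv2.imwrite(f'pics/{n}0.png',im)
E
```

```text
{'time': 0.0, 'joints': array([-7.82660499e+01,  1.64545243e+01,  9.04237497e+01, -1.39736197e-03,
        7.32579622e+01, -8.59557666e+00]), 'qd': array([ 0.03832161, -0.05479003,  0.09965476, -0.06501042,  0.10194203,
        0.03017055]), 'tau': array([ 1.42428900e-03, -4.05984306e+01, -2.92621315e+01, -1.42665681e-05,
        5.85754853e-03,  5.36071497e-06]), 'tcp_pos': array([ 234.38439454, -632.31334223,  237.92564106]), 'tcp_rot': array([-1.79865094e+02, -1.90395688e-02,  2.03299085e+01]), 'contact_force': array([-0.42723442,  0.53466684, -0.25350997]), 'moment': array([-0.00263504,  0.04144726,  0.02270125]), 'gripper_force': 0.0, 'width': 85.63526194943265}
{'fx': 484.9299059330589, 'fy': 484.9299059330589, 'cx': 260.1129325520818, 'cy': 190.80246431744817, 'position': array([ 390.20453199,   43.07378435, 1540.87335061]), 'orientation': array([ 3.91820694e+00,  6.06580463e-02, -8.96880418e+01])}
{'fx': 369.44122412751364, 'fy': 369.44122412751364, 'cx': 255.65138714223696, 'cy': 189.63982009838426, 'position': array([1035.78568312,  627.38059866, 1025.33860621]), 'orientation': array([ 40.3391753 ,   0.902138  , 137.82950522])}
```

View pics/top0.png

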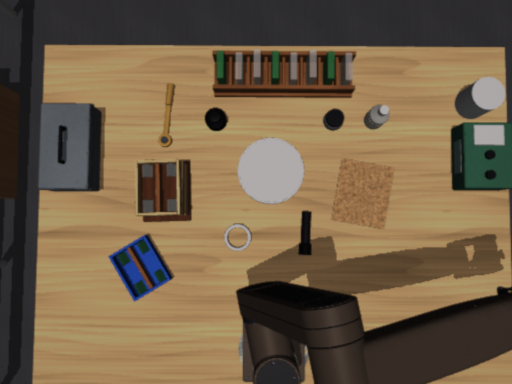

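View pics/scene0.png

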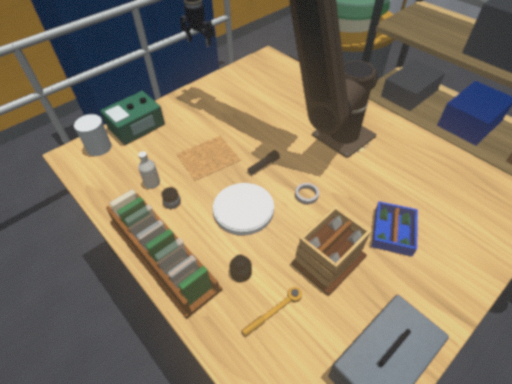

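The top view shows the stack at about (160,188) on its dark board, and the stand at (271,170). The mat is at (363,193), and the blue look-alike tray at (140,267) stays untouched. Next I'll measure these.

```bash
python3 - <<'E'
from h import *
T=np.load('top.npy');S=np.load('scene.npy')
a=cv2.imread('pics/top0.png');b=cv2.imread('pics/scene0.png')
A=cv2.resize(a[145:235,115:205],(400,400),interpolation=2);B=cv2.resize(b[200:300,280:380],(400,400),interpolation=2)
cv2.imwrite('pics/crop1.png',np.hstack([A,B]))
def rect(P,lab,mask):
    Q=P[mask][:,:2].astype(np.float32); Q=Q[~np.isnan(Q).any(1)]
    print(lab,len(Q),cv2.minAreaRect(Q), 'z',np.nanmedian(P[mask][:,2]))
v,u=np.mgrid[:384,:512]
box=lambda r,c:(v>=r[0])&(v<r[1])&(u>=c[0])&(u<c[1])
print('table z',np.nanmedian(T[300:330,100:180,2]),np.nanmedian(S[330:350,170:210,2]))
z=T[...,2]
rect(T,'toptray rim',box((145,235),(115,205))&(z>143)&(z<160))
rect(T,'rib',box((170,205),(115,205))&(z>135)&(z<150))
rect(T,'board',box((145,235),(115,205))&(z>8)&(z<20))
rect(T,'stand',box((130,210),(230,310))&(z>20)&(z<40))
hsv=cv2.cvtColor(a,cv2.COLOR_BGR2HSV)
print(hsv[193,363],hsv[193,320])
m=box((150,235),(325,400)); 
mk=(m&(z>1.8)&(z<8)); print(mk.sum())
rect(T,'mat z',mk)
for lo in range(0,165,5):
    k=box((200,300),(280,380))&(S[...,2]>=lo)&(S[...,2]<lo+5)
    if k.sum(): print(lo,k.sum(),np.nanmin(S[k][:,:2],0).round(),np.nanmax(S[k][:,:2],0).round())
E
```

```text
table z 0.2204056727941861 -0.9222508405193821
toptray rim 735 ((496.095947265625, 341.7374572753906), (160.21517944335938, 129.5506134033203), 2.1635093688964844) z 148.91502303329526
rib 349 ((495.57305908203125, 341.33221435546875), (99.89768981933594, 130.7860870361328), 0.6129336357116699) z 144.78387282544531
board 469 ((500.76318359375, 366.01519775390625), (282.35577392578125, 278.0889892578125), 1.4313478469848633) z 14.098882624728276
stand 3423 ((560.3267822265625, 12.852508544921875), (207.08779907226562, 207.9925079345703), 45.19569396972656) z 29.48867705805128
[ 15 134 145] [ 17 117 168]
2565
mat z 2565 ((494.3941650390625, -279.2564392089844), (237.22601318359375, 269.0061340332031), 89.89116668701172) z 3.8585394791123235
0 2558 [177.  69.] [692. 522.]
5 139 [212. 102.] [686. 481.]
10 382 [232. 118.] [690. 419.]
15 363 [221. 125.] [675. 417.]
20 125 [228. 132.] [669. 417.]
25 78 [236. 274.] [658. 415.]
30 55 [220. 273.] [578. 412.]
35 77 [225. 279.] [577. 415.]
40 113 [219. 273.] [576. 412.]
45 100 [218. 272.] [577. 411.]
50 30 [439. 277.] [576. 399.]
55 23 [428. 277.] [577. 400.]
60 46 [417. 277.] [577. 403.]
65 57 [431. 276.] [577. 403.]
70 52 [420. 276.] [577. 403.]
75 59 [416. 275.] [577. 403.]
80 52 [423. 279.] [577. 403.]
85 50 [434. 278.] [577. 402.]
90 39 [422. 278.] [577. 402.]
95 41 [419. 277.] [578. 402.]
100 64 [493. 277.] [577. 404.]
105 275 [412. 276.] [579. 406.]
110 585 [419. 281.] [576. 407.]
115 198 [411. 281.] [576. 407.]
120 200 [418. 281.] [576. 407.]
125 201 [415. 281.] [577. 407.]
130 219 [413. 281.] [577. 407.]
135 167 [416. 280.] [576. 407.]
140 220 [416. 279.] [575. 407.]
145 430 [412. 274.] [576. 406.]
150 221 [413. 274.] [575. 406.]
```

View pics/crop1.png

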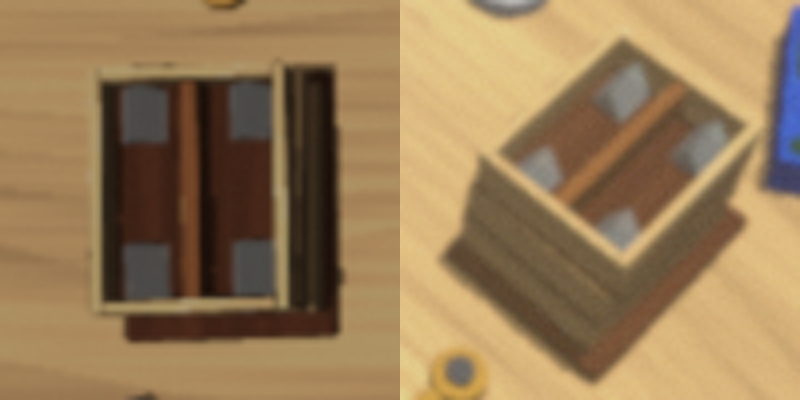

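The crop shows clear prisms in the top tray, with its rib about along world x. The lower trays are offset slightly. Next I'll fit edges for the mat, the board and each tray.

```bash
cat >> h.py <<'E'
def line(Q,ax):
    # robust line: coordinate ax vs other; returns value at mean, slope deg
    t=Q[:,1-ax]; y=Q[:,ax]; k=np.ones(len(t),bool)
    for _ in range(5):
        c=np.polyfit(t[k],y[k],1); r=y-np.polyval(c,t); k=abs(r)<max(1.0,2*np.std(r[k]))
    return c
E
python3 - <<'E'
from h import *
T=np.load('top.npy');S=np.load('scene.npy')
a=cv2.imread('pics/top0.png')
# mat by color
hsv=cv2.cvtColor(a,cv2.COLOR_BGR2HSV).astype(int)
g=cv2.GaussianBlur(a,(5,5),0).astype(float)
m=np.zeros((384,512),np.uint8); sub=g[150:240,325:402,2]
t,_=cv2.threshold(sub.astype(np.uint8),0,255,cv2.THRESH_BINARY_INV+cv2.THRESH_OTSU)
m[150:240,325:402]=(sub<t)
m=cv2.morphologyEx(m,cv2.MORPH_OPEN,np.ones((5,5)))
cs,_=cv2.findContours(m,0,2); c=max(cs,key=cv2.contourArea)
r=cv2.minAreaRect(c); print('otsu',t,r,cv2.contourArea(c))
bp=cv2.boxPoints(r).round().astype(int); cal=calibration('top')
M=R.from_euler('xyz',cal['orientation'],degrees=True).as_matrix()
def pt(uv,z):
    d=M@np.array([(uv[0]-cal['cx'])/cal['fx'],-(uv[1]-cal['cy'])/cal['fy'],-1]); o=cal['position']; return (o+d*(z-o[2])/d[2])[:2].round(1)
print('mat corners',[pt(p,3) for p in cv2.boxPoints(r)],'c',pt(r[0],3))
# faces seen by scene camera per level
near=(abs(S[...,0]-500)<120)&(abs(S[...,1]-341)<85)
for nm,lo,hi in(('board',3,13),('bot',22,55),('mid',66,100),('top',111,146)):
    L=near&(S[...,2]>lo)&(S[...,2]<hi)
    Q=S[L][:,:2]
    fx=Q[(Q[:,0]>np.percentile(Q[:,0],97)-6)&(Q[:,1]<395)]; fy=Q[(Q[:,1]>np.percentile(Q[:,1],97)-6)&(Q[:,0]<565)]
    for n,f,ax,at in(('+x',fx,0,341),('+y',fy,1,496)):
        if len(f)>5:
            c=line(f,ax); print(nm,n,len(f),np.polyval(c,at).round(1),'slope deg',np.degrees(np.arctan(c[0])).round(2))
# rim of top tray, top view
L=(T[...,2]>145)&(abs(T[...,0]-496)<95)&(abs(T[...,1]-341)<80); Q=T[L][:,:2]
for n,ax,sg in(('x+',0,1),('x-',0,-1),('y+',1,1),('y-',1,-1)):
    cen=[496,341][ax]; half=[80,64][ax]
    f=Q[(abs((Q[:,ax]-cen)*sg-half+4)<7)&(abs(Q[:,1-ax]-[496,341][1-ax])<[45,60][ax])]
    c=line(f,ax); print('rim',n,len(f),np.polyval(c,[496,341][1-ax]).round(1),np.degrees(np.arctan(c[0])).round(2))
L=(T[...,2]>138)&(abs(T[...,0]-496)<65)&(abs(T[...,1]-341)<15); c=line(T[L][:,:2],1); print('rib',L.sum(),np.polyval(c,496),np.degrees(np.arctan(c[0])))
L=(T[...,2]>20)&(T[...,2]<40)&(abs(T[...,0]-560)<130)&(abs(T[...,1]-12)<130)
print('stand',cv2.minEnclosingCircle(T[L][:,:2].astype(np.float32)),T[L][:,:2].mean(0))
L=(S[...,2]>24)&(S[...,2]<36)&(abs(S[...,0]-560)<125)&(abs(S[...,1]-12)<125)
print('stand scene',cv2.minEnclosingCircle(S[L][:,:2].astype(np.float32)))
E
```

```text
otsu 158.0 ((361.826904296875, 192.86538696289062), (55.696983337402344, 63.73774719238281), 11.309932708740234) 2893.0
mat corners [array([ 408.3, -171. ]), array([ 607.8, -211.7]), array([ 573.7, -385.6]), array([ 374.8, -343.4])] c [ 490.7 -277.9]
board +x 16 609.5 slope deg 1.03
board +y 28 417.9 slope deg -2.66
bot +x 197 574.5 slope deg -0.89
bot +y 93 398.7 slope deg 0.83
mid +x 216 575.2 slope deg -0.87
mid +y 101 401.4 slope deg 0.76
top +x 241 572.9 slope deg -2.32
top +y 130 404.0 slope deg 2.27
rim x+ 85 572.0 -2.61
rim x- 90 420.1 -0.95
rim y+ 130 401.0 2.69
rim y- 122 281.4 0.97
rib 196 340.85072296791657 1.7122932548388883
stand ((533.5009765625, -13.318412780761719), 141.0620880126953) [558.8030718   11.87779607]
stand scene ((558.3499145507812, 11.870698928833008), 106.10089874267578)
```

step_arm --targets '[{"tx":0.035,"ty":0.035,"tz":0.01,"twist":-0.04},{"tx":0.035,"ty":0.04,"tz":0.01,"twist":-0.04},{"tx":0.03,"ty":0.04,"tz":0.01,"twist":-0.04},{"tx":0.03,"ty":0.04,"tz":0.01,"twist":-0.04},{"tx":0.03,"ty":0.04,"tz":0.01,"twist":-0.04},{"tx":0.03,"ty":0.04,"tz":0.01,"twist":-0.04},{"tx":0.03,"ty":0.04,"twist":-0.04},{"tx":0.03,"ty":0.04,"twist":-0.02},{"tx":0.02,"ty":0.045,"twist":0.0},{"tx":0.02,"ty":0.045,"grip":0.6}]'

```text
$.targets[0]: bad value
```

step_arm --targets '[{"tx":0.035,"ty":0.035,"tz":0.01,"twist":-0.04,"grip":0.6},{"tx":0.035,"ty":0.04,"tz":0.01,"twist":-0.04,"grip":0.6},{"tx":0.03,"ty":0.04,"tz":0.01,"twist":-0.04,"grip":0.6},{"tx":0.03,"ty":0.04,"tz":0.01,"twist":-0.04,"grip":0.6},{"tx":0.03,"ty":0.04,"tz":0.01,"twist":-0.04,"grip":0.6},{"tx":0.03,"ty":0.04,"tz":0.01,"twist":-0.04,"grip":0.6},{"tx":0.03,"ty":0.04,"tz":0,"twist":-0.04,"grip":0.6},{"tx":0.03,"ty":0.04,"tz":0,"twist":-0.02,"grip":0.6},{"tx":0.02,"ty":0.045,"tz":0,"twist":0.0,"grip":0.6},{"tx":0.02,"ty":0.045,"tz":0,"twist":0,"grip":0.6}]'

```text
time: 1.1
tcp_pos: [519.7, -232.4, 297.1]
tcp_rot: [-180.0, 0.0, 3.1]
contact_force: [-0.4, 0.3, -0.5]
width: 51.3
gripper_force: 0.0
```

```bash
python3 - <<'E'
from h import *
a=cv2.imread('pics/top0.png')
b=cv2.GaussianBlur(a,(5,5),0)[...,2].astype(float)
# mat edges by max gradient along scan lines
cal=calibration('top');M=R.from_euler('xyz',cal['orientation'],degrees=True).as_matrix()
def pt(uv,z):
    d=M@np.array([(uv[0]-cal['cx'])/cal['fx'],-(uv[1]-cal['cy'])/cal['fy'],-1]); o=cal['position']; return (o+d*(z-o[2])/d[2])[:2]
gx=np.gradient(b,axis=1);gy=np.gradient(b,axis=0)
E={}
E['top']=[(u,152+np.argmin(gy[152:174,u])) for u in range(346,388)]
E['bot']=[(u,215+np.argmax(gy[215:235,u])) for u in range(338,380)]
E['left']=[(326+np.argmin(gx[v,326:346]),v) for v in range(166,214)]
E['right']=[(380+np.argmax(gx[v,380:400]),v) for v in range(173,222)]
for k,p in E.items():
    Q=np.array([pt(x,3) for x in p]); ax=0 if k in('top','bot') else 1
    c=line(Q,ax); print(k,np.polyval(c,[493,-278][1-ax]).round(1),np.degrees(np.arctan(c[0])).round(2))
E
```

```text
top 594.2 10.97
bot 386.8 10.0
left -190.3 -11.07
right -367.4 -10.89
```

step_arm --targets '[{"tx":0,"ty":0.05,"tz":0,"twist":0,"grip":0.6},{"tx":0,"ty":0.05,"tz":0,"twist":0,"grip":0.6},{"tx":0,"ty":0.05,"tz":0,"twist":0,"grip":0.6},{"tx":0,"ty":0.05,"tz":0,"twist":0,"grip":0.6},{"tx":0,"ty":0.05,"tz":0,"twist":0,"grip":0.6},{"tx":0,"ty":0.05,"tz":0,"twist":0,"grip":0.6},{"tx":0,"ty":0.05,"tz":0,"twist":0,"grip":0.6},{"tx":-0.01,"ty":0.05,"tz":0,"twist":0,"grip":0.6},{"tx":-0.01,"ty":0.05,"tz":0,"twist":0,"grip":0.6},{"tx":-0.005,"ty":0.05,"tz":0,"twist":0,"grip":0.6}]'

```text
time: 2.1
tcp_pos: [493.4, 265.3, 297.3]
tcp_rot: [180.0, 0.0, 3.2]
contact_force: [0.5, -0.2, 0.7]
width: 51.1
gripper_force: 0.0
```

step_arm --targets '[{"tx":0,"ty":0.045,"tz":0,"twist":0,"grip":0.6},{"tx":0,"ty":0.03,"tz":0,"twist":-0.015,"grip":0.6},{"tx":0,"ty":0,"tz":0,"twist":0,"grip":0.6},{"tx":0,"ty":0,"tz":0,"twist":0,"grip":0.6}]'

```text
time: 2.5
tcp_pos: [494.2, 338.5, 296.9]
tcp_rot: [179.9, 0.1, 2.4]
contact_force: [-1.3, -0.4, -0.1]
width: 51.4
gripper_force: 0.0
```

```bash
cat >> h.py <<'E'
def wcloud():
    s=read_state(); im,d=read_camera('wrist'); c=calibration('wrist')
    v,u=np.mgrid[:384,:512]; x=(u-c['cx'])/c['fx']; y=-(v-c['cy'])/c['fy']; r=np.hypot(x,y)+1e-9
    ok=(r<1.4)&(d>0); t=np.tan(np.minimum(r,1.4))
    p=np.stack([x/r*t*d,y/r*t*d,-d,np.ones_like(d)],-1)
    q=(p@np.array(c['T_tool_cam']).T)[...,:3]
    P=q@R.from_euler('xyz',s['tcp_rot'],degrees=True).as_matrix().T+s['tcp_pos']; P[~ok]=np.nan
    return im,d,P,s
E
python3 - <<'E'
from h import *
im,d,P,s=wcloud(); print(calibration('wrist'),s['tcp_pos'],s['tcp_rot'])
cv2.imwrite('pics/w1.png',im); np.save('w1.npy',P)
Z=P[...,2]
for lo,hi in((148,158),(140,147),(100,120),(-5,5)):
    k=(Z>lo)&(Z<hi); print(lo,k.sum(),np.nanpercentile(P[k],[2,50,98],axis=0).round(1).tolist() if k.sum() else '')
E
```

```text
{'fx': 297.3186396354542, 'fy': 297.3186396354542, 'cx': 255.6912342970151, 'cy': 193.75343663153043, 'T_tool_cam': array([[-4.58852577e-04,  9.51826382e-01,  3.06637126e-01,
         7.88995678e+01],
       [ 9.99999895e-01,  4.42558909e-04,  1.22663825e-04,
        -4.59398105e-01],
       [-1.89503272e-05,  3.06637150e-01, -9.51826485e-01,
        -1.33948503e+02],
       [ 0.00000000e+00,  0.00000000e+00,  0.00000000e+00,
         1.00000000e+00]])} [494.15788742 338.50633219 296.86205811] [1.79930440e+02 7.65972872e-02 2.37212488e+00]
148 3557 [[416.3, 278.4, 148.1], [522.3, 343.6, 149.3], [573.8, 405.9, 150.7]]
140 2409 [[420.9, 284.4, 140.2], [497.7, 342.5, 144.1], [637.1, 630.5, 146.6]]
100 22298 [[428.9, 287.9, 104.2], [544.4, 565.4, 109.7], [715.1, 695.3, 117.8]]
-5 93037 [[14.2, -328.5, -2.3], [468.6, 247.8, -0.6], [754.9, 713.2, 1.2]]
```

View pics/w1.png

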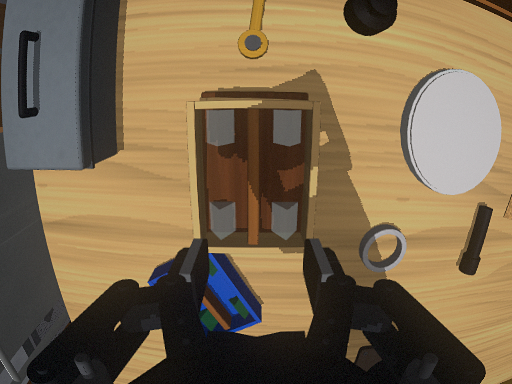

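The wrist view shows the top tray at (187–320, 97–248), its rib at column 253, and the stand at (452,130). I'll fit the rim of the tray.

```bash
cat >> h.py <<'E'
from scipy.optimize import least_squares
def fit_tray(P,x,y,yaw,zr):
    "rim ring fit: 160x128 outer, 8 walls; P cloud, zr rim z"
    Q=P[(abs(P[...,2]-zr)<3)&(np.hypot(P[...,0]-x,P[...,1]-y)<125)][:,:2]
    def res(p):
        c,s=np.cos(p[2]),np.sin(p[2]); X=(Q-p[:2])@np.array([[c,-s],[s,c]])
        dx=abs(X[:,0])-76; dy=abs(X[:,1])-60
        sd=np.where((dx>0)&(dy>0),np.hypot(np.maximum(dx,0),np.maximum(dy,0)),np.maximum(dx,dy))
        rib=abs(X[:,1])
        return np.minimum(np.maximum(abs(sd)-3,0),8)+.05*np.minimum(abs(sd),8)
    r=least_squares(res,[x,y,np.radians(yaw)],loss='soft_l1',x_scale=[1,1,.01],diff_step=1e-4)
    return r.x[0].round(1),r.x[1].round(1),np.degrees(r.x[2]).round(2),len(Q),round(r.cost/len(Q),3)
def fit_disc(P,x,y):
    k=(abs(P[...,2]-30)<5)&(np.hypot(P[...,0]-x,P[...,1]-y)<125); m=k.astype(np.uint8)
    h=cv2.convexHull(P[k][:,:2].astype(np.float32))[:,0]
    f=lambda p:np.hypot(h[:,0]-p[0],h[:,1]-p[1])-p[2]
    r=least_squares(f,[x,y,105],loss='soft_l1'); return r.x.round(1),k.sum()
E
python3 - <<'E'
from h import *
P=np.load('w1.npy');T=np.load('top.npy');S=np.load('scene.npy')
print('w',fit_tray(P,496,341,2,149.5)); print('t',fit_tray(T,496,341,2,149)); print('s',fit_tray(S,496,341,2,149.5))
L=(P[...,2]>141)&(P[...,2]<147)&(abs(P[...,0]-496)<55)&(abs(P[...,1]-341)<15); c=line(P[L][:,:2],1); print('rib',L.sum(),np.polyval(c,496),np.degrees(np.arctan(c[0])))
for n,C in(('w',P),('t',T),('s',S)): print(n,fit_disc(C,560,12))
s=read_state();print(s['tcp_pos'],s['tcp_rot'])
E
```

```text
w (np.float64(494.5), np.float64(341.6), np.float64(2.09), 3843, np.float64(0.091))
t (np.float64(496.0), np.float64(341.2), np.float64(2.2), 460, np.float64(1.259))
s (np.float64(493.9), np.float64(340.5), np.float64(2.09), 532, np.float64(0.471))
rib 1275 341.9497307888953 2.0936782227372595
w (array([558. ,  13.6, 103.4]), np.int64(9006))
t (array([559.6,  12.1, 103.7]), np.int64(2899))
s (array([558. ,  11.8, 103.9]), np.int64(2226))
[494.41641095 337.78944912 297.06142132] [1.79941367e+02 6.11368644e-02 2.28871611e+00]
```

step_arm --targets '[{"tx":0,"ty":0.003,"tz":-0.03,"twist":-0.003,"grip":0.6},{"tx":0,"ty":0,"tz":-0.035,"twist":0,"grip":0.6},{"tx":0,"ty":0,"tz":-0.035,"twist":0,"grip":0.6},{"tx":0,"ty":0,"tz":-0.03,"twist":0,"grip":0.6},{"tx":0,"ty":0,"tz":-0.02,"twist":0,"grip":0.6},{"tx":0,"ty":0,"tz":-0.01,"twist":0,"grip":0.6},{"tx":0,"ty":0,"tz":-0.01,"twist":0,"grip":0.6},{"tx":0,"ty":0,"tz":0,"twist":0,"grip":0.6},{"tx":0,"ty":0,"tz":0,"twist":0,"grip":0.6}]'

```text
time: 3.45
tcp_pos: [495.4, 341.4, 128.8]
tcp_rot: [-180.0, -0.1, 2.1]
contact_force: [1.0, 0.7, -0.1]
width: 51.8
gripper_force: 0.0
```

step_arm --targets '[{"tx":0,"ty":0,"tz":0,"twist":0,"grip":0.3},{"tx":0,"ty":0,"tz":0,"twist":0,"grip":0},{"tx":0,"ty":0,"tz":0,"twist":0,"grip":0},{"tx":0,"ty":0,"tz":0,"twist":0,"grip":0},{"tx":0,"ty":0,"tz":0,"twist":0,"grip":0},{"tx":0,"ty":0,"tz":0,"twist":0,"grip":0}]'

```text
time: 4.05
tcp_pos: [495.1, 341.5, 128.8]
tcp_rot: [-180.0, -0.1, 2.1]
contact_force: [-0.6, -1.3, 4.5]
width: 10.3
gripper_force: 61.4
```

step_arm --targets '[{"tx":0,"ty":0,"tz":0,"twist":0,"grip":0.4},{"tx":0,"ty":0,"tz":0,"twist":0,"grip":0.4},{"tx":0,"ty":0,"tz":-0.005,"twist":0,"grip":0.4},{"tx":0,"ty":0,"tz":0,"twist":0,"grip":0},{"tx":0,"ty":0,"tz":0,"twist":0,"grip":0},{"tx":0,"ty":0,"tz":0,"twist":0,"grip":0},{"tx":0,"ty":0,"tz":0,"twist":0,"grip":0},{"tx":0,"ty":0,"tz":0,"twist":0,"grip":0}]'

```text
time: 4.85
tcp_pos: [494.0, 341.2, 121.8]
tcp_rot: [180.0, 0.1, 2.1]
contact_force: [0.5, 1.7, -4.7]
width: 11.3
gripper_force: 59.1
```

step_arm --targets '[{"tx":0,"ty":0,"tz":0.002,"twist":0,"grip":0},{"tx":0,"ty":0,"tz":0.003,"twist":0,"grip":0},{"tx":0,"ty":0,"tz":0.005,"twist":0,"grip":0},{"tx":0,"ty":0,"tz":0.01,"twist":0,"grip":0},{"tx":0,"ty":0,"tz":0.01,"twist":0,"grip":0},{"tx":0,"ty":0,"tz":0,"twist":0,"grip":0}]'

```text
time: 5.45
tcp_pos: [496.2, 342.1, 155.8]
tcp_rot: [-179.9, -0.3, 2.1]
contact_force: [0.3, -0.5, -5.4]
width: 11.1
gripper_force: 59.1
```

step_arm --targets '[{"tx":0,"ty":0,"tz":0.02,"twist":0,"grip":0},{"tx":0,"ty":-0.01,"tz":0.02,"twist":0,"grip":0},{"tx":0,"ty":-0.02,"tz":0.01,"twist":-0.01,"grip":0},{"tx":0,"ty":-0.03,"tz":0,"twist":-0.016,"grip":0},{"tx":0,"ty":-0.035,"tz":0,"twist":-0.016,"grip":0},{"tx":0,"ty":-0.035,"tz":0,"twist":-0.016,"grip":0},{"tx":0,"ty":-0.035,"tz":0,"twist":-0.016,"grip":0},{"tx":0,"ty":-0.035,"tz":0,"twist":-0.016,"grip":0},{"tx":0,"ty":-0.035,"tz":0,"twist":-0.016,"grip":0},{"tx":0,"ty":-0.035,"tz":0,"twist":-0.016,"grip":0}]'

```text
time: 6.45
tcp_pos: [494.4, 70.1, 203.1]
tcp_rot: [180.0, -0.1, -4.9]
contact_force: [0.6, 0.0, -6.0]
width: 11.2
gripper_force: 59.2
```

step_arm --targets '[{"tx":0,"ty":-0.035,"tz":0,"twist":-0.016,"grip":0},{"tx":0,"ty":-0.035,"tz":0,"twist":-0.016,"grip":0},{"tx":0,"ty":-0.035,"tz":0,"twist":-0.016,"grip":0},{"tx":0,"ty":-0.035,"tz":0,"twist":-0.016,"grip":0},{"tx":0,"ty":-0.035,"tz":0,"twist":-0.016,"grip":0},{"tx":0,"ty":-0.035,"tz":0,"twist":-0.016,"grip":0},{"tx":-0.005,"ty":-0.035,"tz":0,"twist":-0.016,"grip":0},{"tx":0,"ty":-0.025,"tz":0,"twist":0,"grip":0},{"tx":0,"ty":-0.015,"tz":0,"twist":0,"grip":0},{"tx":0,"ty":-0.005,"tz":0,"twist":0,"grip":0}]'

```text
time: 7.45
tcp_pos: [489.6, -219.8, 202.9]
tcp_rot: [180.0, -0.0, -11.4]
contact_force: [-0.3, 0.8, -5.3]
width: 11.5
gripper_force: 59.3
```

step_arm --targets '[{"tx":0,"ty":-0.025,"tz":0,"twist":0,"grip":0},{"tx":0,"ty":-0.025,"tz":-0.01,"twist":0,"grip":0},{"tx":0,"ty":-0.009,"tz":-0.025,"twist":0.008,"grip":0},{"tx":0,"ty":0,"tz":-0.03,"twist":0,"grip":0},{"tx":0,"ty":0,"tz":-0.03,"twist":0,"grip":0},{"tx":0,"ty":0,"tz":-0.03,"twist":0,"grip":0},{"tx":0,"ty":0,"tz":-0.025,"twist":0,"grip":0},{"tx":0,"ty":0,"tz":-0.015,"twist":0,"grip":0},{"tx":0,"ty":0,"tz":-0.005,"twist":0,"grip":0},{"tx":0,"ty":0,"tz":0,"twist":0,"grip":0}]'

```text
time: 8.45
tcp_pos: [489.9, -277.2, 32.7]
tcp_rot: [-180.0, 0.0, -10.8]
contact_force: [-0.3, -0.1, -5.8]
width: 10.9
gripper_force: 59.3
```

```bash
python3 - <<'E'
from h import *
S=cloud('scene')[2]; T=cloud('top')[2]; s=read_state(); print(s['tcp_pos'],s['contact_force'])
z0=s['tcp_pos'][2]-18+45
print('held s',fit_tray(S,490,-279,-11,z0),'t',fit_tray(T,490,-279,-11,z0), z0)
L=(np.hypot(S[...,0]-490,S[...,1]+279)<100)&(S[...,2]>z0-12)&(S[...,2]<z0+12); print(np.histogram(S[L][:,2],bins=12))
print('mid s',fit_tray(S,496,338,1,104.5),'t',fit_tray(T,496,338,1,104.5))
E
```

```text
[ 490.79830266 -278.2159789    34.2714116 ] [-0.16705749  0.93254183 -5.15464714]
held s (np.float64(490.0), np.float64(-277.2), np.float64(-10.36), 206, np.float64(0.89)) t (np.float64(492.3), np.float64(-276.8), np.float64(-10.97), 125, np.float64(0.122)) 61.27141160328792
(array([53, 53, 48, 54, 73, 73, 71, 31, 10,  0,  1,  4]), array([49.29032863, 51.27250529, 53.25468194, 55.2368586 , 57.21903526,
       59.20121192, 61.18338857, 63.16556523, 65.14774189, 67.12991854,
       69.1120952 , 71.09427186, 73.07644852]))
mid s (np.float64(496.5), np.float64(337.9), np.float64(0.67), 495, np.float64(0.413)) t (np.float64(497.3), np.float64(338.9), np.float64(0.59), 386, np.float64(1.001))
```

step_arm --targets '[{"tx":0,"ty":0,"tz":-0.004,"twist":0,"grip":0},{"tx":0,"ty":0,"tz":-0.003,"twist":0,"grip":0},{"tx":0,"ty":0,"tz":-0.001,"twist":0,"grip":0},{"tx":0,"ty":0,"tz":-0.001,"twist":0,"grip":0},{"tx":0,"ty":0,"tz":0,"twist":0,"grip":0}]'

```text
time: 9.05
tcp_pos: [489.5, -277.6, 23.6]
tcp_rot: [-180.0, 0.0, -10.8]
contact_force: [0.2, -0.2, -6.6]
width: 11.2
gripper_force: 59.5
```

step_arm --targets '[{"tx":0,"ty":0,"tz":-0.001,"twist":0,"grip":0},{"tx":0,"ty":0,"tz":-0.001,"twist":0,"grip":0},{"tx":0,"ty":0,"tz":0,"twist":0,"grip":0}]'

```text
time: 9.35
tcp_pos: [489.5, -277.5, 21.5]
tcp_rot: [-180.0, 0.0, -10.8]
contact_force: [-0.9, -1.0, -6.1]
width: 11.0
gripper_force: 59.5
```

step_arm --targets '[{"tx":0,"ty":0,"tz":-0.001,"twist":0,"grip":0},{"tx":0,"ty":0,"tz":0,"twist":0,"grip":0}]'

```text
time: 9.55
tcp_pos: [489.5, -277.5, 20.6]
tcp_rot: [-180.0, 0.0, -10.8]
contact_force: [-0.3, 0.6, -6.5]
width: 11.5
gripper_force: 59.5
```

step_arm --targets '[{"tx":0,"ty":0,"tz":-0.001,"twist":0,"grip":0},{"tx":0,"ty":0,"tz":0,"twist":0,"grip":0}]'

```text
time: 9.75
tcp_pos: [489.7, -277.7, 19.9]
tcp_rot: [180.0, -0.0, -10.8]
contact_force: [0.2, 0.1, -6.0]
width: 11.0
gripper_force: 59.7
```

step_arm --targets '[{"tx":0,"ty":0,"tz":-0.001,"twist":0,"grip":0},{"tx":0,"ty":0,"tz":0,"twist":0,"grip":0}]'

```text
time: 9.95
tcp_pos: [489.8, -277.7, 19.8]
tcp_rot: [-180.0, 0.0, -10.8]
contact_force: [-3.1, 2.2, 4.0]
width: 11.5
gripper_force: 61.0
```

step_arm --targets '[{"tx":0,"ty":0,"tz":0,"twist":0,"grip":0.1},{"tx":0,"ty":0,"tz":0,"twist":0,"grip":0.2},{"tx":0,"ty":0,"tz":0,"twist":0,"grip":0.4},{"tx":0,"ty":0,"tz":0,"twist":0,"grip":0.5},{"tx":0,"ty":0,"tz":0,"twist":0,"grip":0.5}]'

```text
time: 10.45
tcp_pos: [490.0, -277.9, 18.8]
tcp_rot: [180.0, -0.1, -10.8]
contact_force: [0.2, -0.3, 0.1]
width: 42.6
gripper_force: 0.0
```

step_arm --targets '[{"tx":0,"ty":0,"tz":0.01,"twist":0,"grip":0.5},{"tx":0,"ty":0,"tz":0.03,"twist":0,"grip":0.5},{"tx":0,"ty":0,"tz":0.05,"twist":0,"grip":0.5},{"tx":0,"ty":0,"tz":0.05,"twist":0,"grip":0.5},{"tx":0,"ty":0,"tz":0.05,"twist":0,"grip":0.5},{"tx":0,"ty":0.03,"tz":0.04,"twist":0.03,"grip":0.5},{"tx":0,"ty":0.045,"tz":0.03,"twist":0.04,"grip":0.5},{"tx":0,"ty":0.049,"tz":0,"twist":0.04,"grip":0.5},{"tx":0,"ty":0.05,"tz":0,"twist":0.04,"grip":0.5},{"tx":0,"ty":0.05,"tz":0,"twist":0.04,"grip":0.5}]'

```text
time: 11.45
tcp_pos: [489.3, -55.3, 277.8]
tcp_rot: [180.0, -0.1, 0.1]
contact_force: [1.6, 0.9, -0.2]
width: 42.7
gripper_force: 0.0
```

step_arm --targets '[{"tx":0,"ty":0.05,"tz":0,"twist":0,"grip":0.5},{"tx":0,"ty":0.05,"tz":0,"twist":0,"grip":0.5},{"tx":0,"ty":0.05,"tz":0,"twist":0,"grip":0.5},{"tx":0,"ty":0.05,"tz":0,"twist":0,"grip":0.5},{"tx":0,"ty":0.05,"tz":0,"twist":0,"grip":0.5},{"tx":0,"ty":0.05,"tz":0,"twist":0,"grip":0.5},{"tx":0,"ty":0.05,"tz":0,"twist":0.01,"grip":0.5},{"tx":0,"ty":0.035,"tz":0,"twist":0,"grip":0.5},{"tx":0,"ty":0,"tz":0,"twist":0,"grip":0.5},{"tx":0,"ty":0,"tz":0,"twist":0,"grip":0.5}]'

```text
time: 12.45
tcp_pos: [489.3, 328.5, 276.7]
tcp_rot: [180.0, -0.0, 0.7]
contact_force: [-0.8, -0.3, 0.8]
width: 42.7
gripper_force: 0.0
```

```bash
python3 - <<'E'
from h import *
im,d,P,s=wcloud(); print(s['tcp_pos'],s['tcp_rot']); S=cloud('scene')[2]; ti,_,T=cloud('top')
cv2.imwrite('pics/w2.png',im[60:300,120:420]); 
print('mid w',fit_tray(P,496,338,1,104.5),'s',fit_tray(S,496,338,1,104.5))
L=(abs(P[...,2]-100)<3)&(abs(P[...,0]-496)<55)&(abs(P[...,1]-338)<12); c=line(P[L][:,:2],1); print('rib',L.sum(),np.polyval(c,496),np.degrees(np.arctan(c[0])))
print('top on mat t',fit_tray(T,490,-278,-11,47.5),'s',fit_tray(S,490,-278,-11,47.5))
E
```

```text
[489.29406666 328.50366305 276.71506038] [ 1.79974301e+02 -1.26343474e-02  7.21226770e-01]
mid w (np.float64(496.8), np.float64(339.0), np.float64(0.74), 3736, np.float64(0.101)) s (np.float64(496.5), np.float64(338.0), np.float64(0.64), 493, np.float64(0.539))
rib 1055 339.3022599532966 0.6109213242037377
top on mat t (np.float64(492.0), np.float64(-276.4), np.float64(-10.69), 351, np.float64(0.987)) s (np.float64(489.8), np.float64(-277.7), np.float64(-11.07), 249, np.float64(0.904))
```

View pics/w2.png

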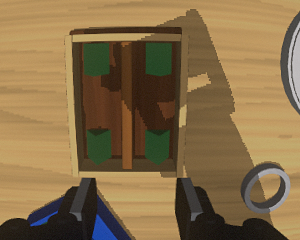

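The crop shows the middle tray with its sea-green prisms (95,58 / 157,58 / 98,145 / 157,147) and its rib at column 127, so this is the wanted tray. I'll grasp it.

step_arm --targets '[{"tx":0.0075,"ty":0.0105,"tz":-0.02,"twist":0,"grip":0.5},{"tx":0,"ty":0,"tz":-0.04,"twist":0,"grip":0.5},{"tx":0,"ty":0,"tz":-0.045,"twist":0,"grip":0.5},{"tx":0,"ty":0,"tz":-0.04,"twist":0,"grip":0.5},{"tx":0,"ty":0,"tz":-0.025,"twist":0,"grip":0.5},{"tx":0,"ty":0,"tz":-0.015,"twist":0,"grip":0.5},{"tx":0,"ty":0,"tz":-0.01,"twist":0,"grip":0.5},{"tx":0,"ty":0,"tz":-0.004,"twist":0,"grip":0.5},{"tx":0,"ty":0,"tz":0,"twist":0,"grip":0.5},{"tx":0,"ty":0,"tz":0,"twist":0,"grip":0.5}]'

```text
time: 13.6
tcp_pos: [498.2, 338.9, 79.1]
tcp_rot: [-179.9, -0.1, 0.6]
contact_force: [-0.0, 0.0, -0.2]
width: 42.4
gripper_force: 0.0
```

step_arm --targets '[{"tx":0,"ty":0,"tz":0,"twist":0,"grip":0.3},{"tx":0,"ty":0,"tz":0,"twist":0,"grip":0},{"tx":0,"ty":0,"tz":0,"twist":0,"grip":0},{"tx":0,"ty":0,"tz":0,"twist":0,"grip":0},{"tx":0,"ty":0,"tz":0,"twist":0,"grip":0},{"tx":0,"ty":0,"tz":0,"twist":0,"grip":0}]'

```text
time: 14.2
tcp_pos: [497.7, 338.7, 78.5]
tcp_rot: [-180.0, -0.1, 0.6]
contact_force: [-0.8, -0.5, 5.3]
width: 11.2
gripper_force: 61.2
```

step_arm --targets '[{"tx":0,"ty":0,"tz":0.002,"twist":0,"grip":0},{"tx":0,"ty":0,"tz":0.003,"twist":0,"grip":0},{"tx":0,"ty":0,"tz":0.005,"twist":0,"grip":0},{"tx":0,"ty":0,"tz":0.015,"twist":0,"grip":0},{"tx":0,"ty":0,"tz":0.025,"twist":0,"grip":0},{"tx":0,"ty":-0.01,"tz":0.02,"twist":0,"grip":0},{"tx":0.005,"ty":-0.02,"tz":0.01,"twist":0,"grip":0},{"tx":0.006,"ty":-0.03,"tz":0,"twist":0,"grip":0},{"tx":0.006,"ty":-0.03,"tz":0,"twist":0,"grip":0},{"tx":0.006,"ty":-0.03,"tz":0,"twist":0,"grip":0}]'

```text
time: 15.2
tcp_pos: [520.2, 217.6, 158.5]
tcp_rot: [-180.0, -0.1, 0.7]
contact_force: [1.0, -0.6, -5.1]
width: 11.0
gripper_force: 59.9
```

step_arm --targets '[{"tx":0.006,"ty":-0.03,"tz":0,"twist":0,"grip":0},{"tx":0.006,"ty":-0.03,"tz":0,"twist":0,"grip":0},{"tx":0.006,"ty":-0.03,"tz":0,"twist":0,"grip":0},{"tx":0.006,"ty":-0.03,"tz":0,"twist":0,"grip":0},{"tx":0.006,"ty":-0.03,"tz":0,"twist":0,"grip":0},{"tx":0.005,"ty":-0.03,"tz":0,"twist":0,"grip":0},{"tx":0.003,"ty":-0.018,"tz":0,"twist":0,"grip":0},{"tx":0,"ty":-0.008,"tz":0,"twist":0,"grip":0},{"tx":0,"ty":0,"tz":0,"twist":0,"grip":0},{"tx":0,"ty":0,"tz":0,"twist":0,"grip":0}]'

```text
time: 16.2
tcp_pos: [557.8, 13.2, 157.6]
tcp_rot: [-180.0, 0.0, 0.6]
contact_force: [-0.1, 0.3, -5.2]
width: 11.1
gripper_force: 59.8
```

```bash
python3 - <<'E'
from h import *
S=cloud('scene')[2]; T=cloud('top')[2]; s=read_state(); print(s['tcp_pos'],s['tcp_rot'],s['contact_force'])
z0=s['tcp_pos'][2]-18.5+45
print('held s',fit_tray(S,558,13,1,z0),'t',fit_tray(T,558,13,1,z0))
print('bot s',fit_tray(S,496,336,1,59.5),'t',fit_tray(T,496,336,1,59.5))
E
```

```text
[557.81970694  13.571621   157.43185177] [-1.79975958e+02  1.61033931e-02  6.86297299e-01] [-0.7487973  -0.20350747 -5.89537686]
held s (np.float64(556.7), np.float64(13.2), np.float64(0.45), 332, np.float64(0.464)) t (np.float64(559.4), np.float64(13.3), np.float64(0.75), 53, np.float64(0.074))
bot s (np.float64(495.6), np.float64(335.2), np.float64(0.71), 468, np.float64(0.6)) t (np.float64(497.4), np.float64(335.3), np.float64(0.93), 386, np.float64(1.004))
```

step_arm --targets '[{"tx":0.0008,"ty":-0.0012,"tz":-0.01,"twist":0,"grip":0},{"tx":0,"ty":0,"tz":-0.025,"twist":0,"grip":0},{"tx":0,"ty":0,"tz":-0.025,"twist":0,"grip":0},{"tx":0,"ty":0,"tz":-0.02,"twist":0,"grip":0},{"tx":0,"ty":0,"tz":-0.015,"twist":0,"grip":0},{"tx":0,"ty":0,"tz":-0.006,"twist":0,"grip":0},{"tx":0,"ty":0,"tz":-0.002,"twist":0,"grip":0},{"tx":0,"ty":0,"tz":-0.002,"twist":0,"grip":0},{"tx":0,"ty":0,"tz":0,"twist":0,"grip":0}]'

```text
time: 17.2
tcp_pos: [559.7, 11.2, 53.3]
tcp_rot: [180.0, -0.1, 0.6]
contact_force: [0.2, 0.1, -5.4]
width: 11.1
gripper_force: 59.7
```

step_arm --targets '[{"tx":0,"ty":0,"tz":-0.001,"twist":0,"grip":0},{"tx":0,"ty":0,"tz":0,"twist":0,"grip":0}]'

```text
time: 17.4
tcp_pos: [559.3, 11.2, 52.1]
tcp_rot: [180.0, -0.1, 0.6]
contact_force: [0.3, 0.9, -4.7]
width: 11.1
gripper_force: 59.7
```

step_arm --targets '[{"tx":0,"ty":0,"tz":-0.001,"twist":0,"grip":0},{"tx":0,"ty":0,"tz":0,"twist":0,"grip":0}]'

```text
time: 17.6
tcp_pos: [558.9, 11.3, 50.5]
tcp_rot: [180.0, -0.0, 0.6]
contact_force: [-0.9, 0.1, -5.5]
width: 11.3
gripper_force: 59.7
```

step_arm --targets '[{"tx":0,"ty":0.0005,"tz":-0.001,"twist":0,"grip":0},{"tx":0,"ty":0,"tz":0,"twist":0,"grip":0}]'

```text
time: 17.8
tcp_pos: [558.8, 11.9, 49.3]
tcp_rot: [-180.0, 0.0, 0.6]
contact_force: [-0.2, -1.1, -4.8]
width: 10.7
gripper_force: 59.7
```

step_arm --targets '[{"tx":0,"ty":0,"tz":-0.001,"twist":0,"grip":0},{"tx":0,"ty":0,"tz":0,"twist":0,"grip":0}]'

```text
time: 18.0
tcp_pos: [559.1, 11.8, 48.6]
tcp_rot: [180.0, -0.0, 0.6]
contact_force: [-0.9, -0.3, -4.0]
width: 10.8
gripper_force: 60.1
```

step_arm --targets '[{"tx":0,"ty":0,"tz":-0.001,"twist":0,"grip":0},{"tx":0,"ty":0,"tz":0,"twist":0,"grip":0}]'

```text
time: 18.2
tcp_pos: [559.1, 11.8, 48.5]
tcp_rot: [180.0, 0.0, 0.6]
contact_force: [-4.3, 0.3, 4.0]
width: 11.0
gripper_force: 61.2
```

step_arm --targets '[{"tx":0,"ty":0,"tz":0,"twist":0,"grip":0.1},{"tx":0,"ty":0,"tz":0,"twist":0,"grip":0.2},{"tx":0,"ty":0,"tz":0,"twist":0,"grip":0.4},{"tx":0,"ty":0,"tz":0,"twist":0,"grip":0.5},{"tx":0,"ty":0,"tz":0.005,"twist":0,"grip":0.5},{"tx":0,"ty":0,"tz":0.03,"twist":0,"grip":0.5},{"tx":0,"ty":0,"tz":0.05,"twist":0,"grip":0.5},{"tx":0,"ty":0,"tz":0.05,"twist":0,"grip":0.5},{"tx":0,"ty":0,"tz":0.05,"twist":0,"grip":0.5},{"tx":0,"ty":0,"tz":0.02,"twist":0,"grip":0.5}]'

```text
time: 19.2
tcp_pos: [561.4, 11.5, 259.7]
tcp_rot: [179.9, -0.6, 0.6]
contact_force: [0.7, 0.0, 0.3]
width: 42.9
gripper_force: 0.0
```

step_arm --targets '[{"tx":-0.006,"ty":-0.03,"tz":0,"twist":-0.03,"grip":0.5},{"tx":-0.009,"ty":-0.045,"tz":0,"twist":-0.04,"grip":0.5},{"tx":-0.01,"ty":-0.045,"tz":0,"twist":-0.04,"grip":0.5},{"tx":-0.01,"ty":-0.045,"tz":0,"twist":-0.04,"grip":0.5},{"tx":-0.01,"ty":-0.045,"tz":0,"twist":-0.04,"grip":0.5},{"tx":-0.01,"ty":-0.04,"tz":0,"twist":-0.01,"grip":0.5},{"tx":-0.014,"ty":-0.039,"tz":0,"twist":0,"grip":0.5},{"tx":0,"ty":0,"tz":0,"twist":0,"grip":0.5},{"tx":0,"ty":0,"tz":0,"twist":0,"grip":0.5}]'

```text
time: 20.1
tcp_pos: [489.6, -277.9, 252.6]
tcp_rot: [-180.0, -0.0, -11.0]
contact_force: [0.8, 0.5, -0.1]
width: 42.7
gripper_force: 0.0
```

```bash
python3 - <<'E'
from h import *
im,d,P,s=wcloud(); print(s['tcp_pos'],s['tcp_rot']); S=cloud('scene')[2]; ti,_,T=cloud('top')
a=cv2.resize(ti[110:310,100:420],(800,500)); cv2.imwrite('pics/t3.png',a)
print('top w',fit_tray(P,490,-278,-11,47.5),'s',fit_tray(S,490,-278,-11,47.5),'t',fit_tray(T,490,-278,-11,47.5))
print('mid s',fit_tray(S,558,13,1,74.5),'t',fit_tray(T,558,13,1,74.5))
print('bot s',fit_tray(S,496,336,1,59.5),'t',fit_tray(T,496,336,1,59.5))
E
```

```text
[ 489.62537882 -277.86481037  252.56752244] [-1.79978099e+02 -1.87289348e-02 -1.09667257e+01]
top w (np.float64(490.5), np.float64(-277.5), np.float64(-10.76), 2952, np.float64(0.086)) s (np.float64(489.7), np.float64(-277.9), np.float64(-10.8), 238, np.float64(0.965)) t (np.float64(492.0), np.float64(-276.6), np.float64(-10.86), 181, np.float64(0.477))
mid s (np.float64(558.0), np.float64(11.6), np.float64(0.35), 340, np.float64(0.773)) t (np.float64(560.4), np.float64(12.5), np.float64(0.93), 332, np.float64(0.887))
bot s (np.float64(495.5), np.float64(335.0), np.float64(1.13), 452, np.float64(0.574)) t (np.float64(497.7), np.float64(335.3), np.float64(0.85), 374, np.float64(1.148))
```

View pics/t3.png

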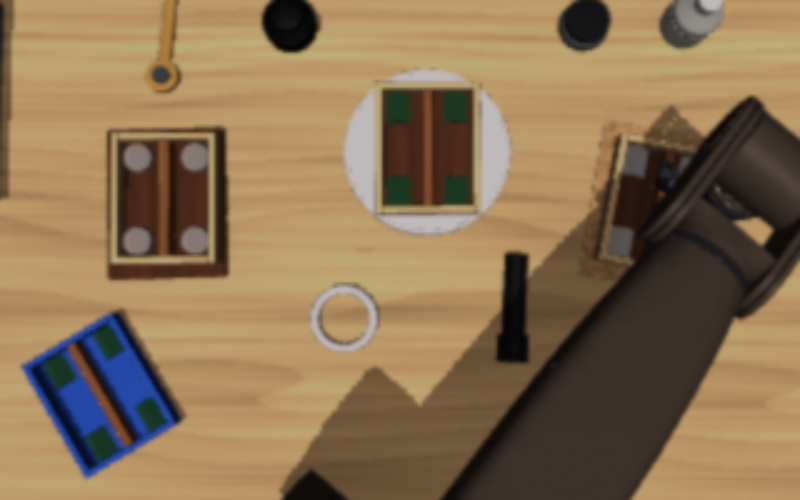

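The enlarged top view shows the green-prism tray centred on the stand at (428,150). The disc tray is on the board at (163,198), and the top tray is on the mat at (660,190). Next I'll pick up the top tray again.

step_arm --targets '[{"tx":0.0008,"ty":0,"tz":-0.03,"twist":0.003,"grip":0.5},{"tx":0,"ty":0,"tz":-0.045,"twist":0,"grip":0.5},{"tx":0,"ty":0,"tz":-0.045,"twist":0,"grip":0.5},{"tx":0,"ty":0,"tz":-0.045,"twist":0,"grip":0.5},{"tx":0,"ty":0,"tz":-0.03,"twist":0,"grip":0.5},{"tx":0,"ty":0,"tz":-0.02,"twist":0,"grip":0.5},{"tx":0,"ty":0,"tz":-0.01,"twist":0,"grip":0.5},{"tx":0,"ty":0,"tz":-0.006,"twist":0,"grip":0.5},{"tx":0,"ty":0,"tz":0,"twist":0,"grip":0.5},{"tx":0,"ty":0,"tz":0,"twist":0,"grip":0.5}]'

```text
time: 21.25
tcp_pos: [491.7, -277.6, 22.8]
tcp_rot: [179.9, -0.1, -10.6]
contact_force: [0.6, -0.1, 0.9]
width: 42.7
gripper_force: 0.0
```

step_arm --targets '[{"tx":0,"ty":0,"tz":0,"twist":0,"grip":0.3},{"tx":0,"ty":0,"tz":0,"twist":0,"grip":0},{"tx":0,"ty":0,"tz":0,"twist":0,"grip":0},{"tx":0,"ty":0,"tz":0,"twist":0,"grip":0},{"tx":0,"ty":0,"tz":0,"twist":0,"grip":0},{"tx":0,"ty":0,"tz":0,"twist":0,"grip":0}]'

```text
time: 21.85
tcp_pos: [491.4, -277.9, 22.7]
tcp_rot: [179.9, -0.1, -10.7]
contact_force: [-1.6, -0.3, 5.3]
width: 11.3
gripper_force: 61.6
```

step_arm --targets '[{"tx":0,"ty":0,"tz":0.002,"twist":0,"grip":0},{"tx":0,"ty":0,"tz":0.003,"twist":0,"grip":0},{"tx":0,"ty":0,"tz":0.01,"twist":0,"grip":0},{"tx":0,"ty":0,"tz":0.025,"twist":0,"grip":0},{"tx":0,"ty":0,"tz":0.03,"twist":0,"grip":0},{"tx":0,"ty":0,"tz":0.035,"twist":0,"grip":0},{"tx":0,"ty":0.01,"tz":0.03,"twist":0,"grip":0},{"tx":0,"ty":0.02,"tz":0.015,"twist":0.012,"grip":0},{"tx":0,"ty":0.03,"tz":0,"twist":0.012,"grip":0},{"tx":0,"ty":0.035,"tz":0,"twist":0.012,"grip":0}]'

```text
time: 22.85
tcp_pos: [490.3, -181.6, 172.0]
tcp_rot: [180.0, -0.0, -8.7]
contact_force: [0.3, 0.8, -5.7]
width: 10.6
gripper_force: 59.8
```

step_arm --targets '[{"tx":0,"ty":0.035,"tz":0,"twist":0.015,"grip":0},{"tx":0,"ty":0.035,"tz":0,"twist":0.015,"grip":0},{"tx":0,"ty":0.035,"tz":0,"twist":0.015,"grip":0},{"tx":0,"ty":0.035,"tz":0,"twist":0.015,"grip":0},{"tx":0,"ty":0.035,"tz":0,"twist":0.015,"grip":0},{"tx":0,"ty":0.035,"tz":0,"twist":0.015,"grip":0},{"tx":0,"ty":0.035,"tz":0,"twist":0.015,"grip":0},{"tx":0,"ty":0.035,"tz":0,"twist":0.015,"grip":0},{"tx":0.002,"ty":0.035,"tz":0,"twist":0.015,"grip":0},{"tx":0.003,"ty":0.035,"tz":0,"twist":0.015,"grip":0}]'

```text
time: 23.85
tcp_pos: [494.3, 169.2, 170.7]
tcp_rot: [180.0, 0.1, 0.0]
contact_force: [0.3, 0.2, -6.7]
width: 10.8
gripper_force: 59.8
```

step_arm --targets '[{"tx":0,"ty":0.035,"tz":0,"twist":0.015,"grip":0},{"tx":0,"ty":0.035,"tz":0,"twist":0.001,"grip":0},{"tx":0,"ty":0.035,"tz":0,"twist":0,"grip":0},{"tx":0,"ty":0.03,"tz":0,"twist":0,"grip":0},{"tx":0,"ty":0.02,"tz":0,"twist":0,"grip":0},{"tx":0,"ty":0.01,"tz":0,"twist":0,"grip":0},{"tx":0,"ty":0.004,"tz":0,"twist":0,"grip":0},{"tx":0,"ty":0,"tz":0,"twist":0,"grip":0},{"tx":0,"ty":0,"tz":0,"twist":0,"grip":0}]'

```text
time: 24.75
tcp_pos: [495.7, 335.8, 171.2]
tcp_rot: [180.0, 0.0, 0.9]
contact_force: [-0.1, 0.1, -6.4]
width: 11.0
gripper_force: 59.8
```

step_arm --targets '[{"tx":0.001,"ty":0,"tz":-0.01,"twist":0,"grip":0},{"tx":0,"ty":0,"tz":-0.025,"twist":0,"grip":0},{"tx":0,"ty":0,"tz":-0.02,"twist":0,"grip":0},{"tx":0,"ty":0,"tz":-0.01,"twist":0,"grip":0},{"tx":0,"ty":0,"tz":-0.005,"twist":0,"grip":0},{"tx":0,"ty":0,"tz":0,"twist":0,"grip":0},{"tx":0,"ty":0,"tz":0,"twist":0,"grip":0}]'

```text
time: 25.45
tcp_pos: [497.6, 337.0, 102.5]
tcp_rot: [-180.0, -0.1, 0.9]
contact_force: [0.5, 0.1, -5.3]
width: 11.1
gripper_force: 59.6
```

```bash
cat >> h.py <<'E'
def faces(S,lo,hi):
    Q=S[(abs(S[...,0]-496)<100)&(abs(S[...,1]-336)<85)&(S[...,2]>lo)&(S[...,2]<hi)][:,:2]
    o=[]
    for ax,cen,h in((0,496,80),(1,336,64)):
        oc=[496,336][1-ax]; f=Q[(abs(Q[:,ax]-cen-h)<8)&(abs(Q[:,1-ax]-oc)<[50,65][ax])]
        c=line(f,ax); o+=[len(f),round(np.polyval(c,oc)-h,1),round(np.degrees(np.arctan(c[0])),2)]
    return o
E
python3 - <<'E'
from h import *
S=np.mean([cloud('scene')[2] for _ in range(3)],0); s=read_state(); print(s['tcp_pos'],s['tcp_rot'])
u=s['tcp_pos'][2]-19.5
print('held',faces(S,u+5,u+41),'bot',faces(S,21,55))
print('held',fit_tray(S,496,336,1,u+44.5))
E
```

```text
[497.54464187 337.19788836 102.79096404] [-1.79942813e+02 -1.31884885e-01  9.07687542e-01]
held [200, np.float64(495.2), np.float64(-0.75), 117, np.float64(335.9), np.float64(0.88)] bot [163, np.float64(494.7), np.float64(-0.81), 96, np.float64(334.7), np.float64(0.77)]
held (np.float64(496.0), np.float64(336.4), np.float64(0.94), 407, np.float64(0.344))
```

step_arm --targets '[{"tx":-0.0005,"ty":-0.0012,"tz":-0.004,"twist":0,"grip":0},{"tx":0,"ty":0,"tz":-0.006,"twist":0,"grip":0},{"tx":0,"ty":0,"tz":-0.005,"twist":0,"grip":0},{"tx":0,"ty":0,"tz":-0.003,"twist":0,"grip":0},{"tx":0,"ty":0,"tz":-0.001,"twist":0,"grip":0},{"tx":0,"ty":0,"tz":0,"twist":0,"grip":0}]'

```text
time: 26.2
tcp_pos: [496.1, 335.5, 82.0]
tcp_rot: [180.0, 0.0, 0.9]
contact_force: [-0.8, 0.4, -5.5]
width: 11.0
gripper_force: 59.8
```

step_arm --targets '[{"tx":0,"ty":0,"tz":-0.001,"twist":0,"grip":0},{"tx":0,"ty":0,"tz":0,"twist":0,"grip":0}]'

```text
time: 26.4
tcp_pos: [496.3, 335.7, 81.5]
tcp_rot: [-180.0, -0.0, 0.9]
contact_force: [-1.2, -0.3, -5.7]
width: 10.9
gripper_force: 59.8
```

step_arm --targets '[{"tx":0,"ty":0,"tz":-0.001,"twist":0,"grip":0},{"tx":0,"ty":0,"tz":0,"twist":0,"grip":0}]'

```text
time: 26.6
tcp_pos: [496.2, 335.6, 80.4]
tcp_rot: [180.0, -0.0, 0.9]
contact_force: [-0.9, -0.1, -5.8]
width: 11.0
gripper_force: 59.8
```

step_arm --targets '[{"tx":0,"ty":0,"tz":-0.001,"twist":0,"grip":0},{"tx":0,"ty":0,"tz":0,"twist":0,"grip":0}]'

```text
time: 26.8
tcp_pos: [496.4, 335.7, 79.7]
tcp_rot: [-180.0, -0.0, 0.9]
contact_force: [0.2, 0.3, -4.2]
width: 10.6
gripper_force: 60.0
```

step_arm --targets '[{"tx":0,"ty":0,"tz":-0.0005,"twist":0,"grip":0},{"tx":0,"ty":0,"tz":0,"twist":0,"grip":0}]'

```text
time: 27.0
tcp_pos: [496.4, 335.7, 79.7]
tcp_rot: [-180.0, -0.0, 0.9]
contact_force: [-1.3, -1.2, -1.3]
width: 11.3
gripper_force: 60.6
```

step_arm --targets '[{"tx":0,"ty":0,"tz":-0.0005,"twist":0,"grip":0},{"tx":0,"ty":0,"tz":0,"twist":0,"grip":0},{"tx":0,"ty":0,"tz":0,"twist":0,"grip":0.1},{"tx":0,"ty":0,"tz":0,"twist":0,"grip":0.2},{"tx":0,"ty":0,"tz":0,"twist":0,"grip":0.4},{"tx":0,"ty":0,"tz":0,"twist":0,"grip":0.5},{"tx":0,"ty":0,"tz":0,"twist":0,"grip":0.5},{"tx":0,"ty":0,"tz":0.005,"twist":0,"grip":0.5},{"tx":0,"ty":0,"tz":0.03,"twist":0,"grip":0.5},{"tx":0,"ty":0,"tz":0.05,"twist":0,"grip":0.5}]'

```text
time: 28.0
tcp_pos: [493.7, 334.4, 160.2]
tcp_rot: [179.8, 0.5, 0.9]
contact_force: [-0.2, -0.1, -0.2]
width: 42.6
gripper_force: 0.0
```

step_arm --targets '[{"tx":0,"ty":0,"tz":0.05,"twist":0,"grip":0.5},{"tx":0,"ty":0,"tz":0.05,"twist":0,"grip":0.5},{"tx":0,"ty":-0.04,"tz":0.03,"twist":0,"grip":0.5},{"tx":0,"ty":-0.05,"tz":0,"twist":0,"grip":0.5},{"tx":0,"ty":-0.05,"tz":0,"twist":0,"grip":0.5},{"tx":0,"ty":0,"tz":0,"twist":0,"grip":0.5},{"tx":0,"ty":0,"tz":0,"twist":0,"grip":0.5},{"tx":0,"ty":0,"tz":0,"twist":0,"grip":0.5}]'

```text
time: 28.8
tcp_pos: [496.2, 196.1, 293.6]
tcp_rot: [-180.0, -0.0, 0.9]
contact_force: [0.1, 0.1, -0.6]
width: 43.1
gripper_force: 0.0
```

```bash
python3 - <<'E'
from h import *
c=[cloud('scene') for _ in range(3)]; S=np.mean([x[2] for x in c],0); s=read_state(); print(s['tcp_pos'],s['contact_force'])
print('top',faces(S,66,100),'bot',faces(S,21,55)); print('top',fit_tray(S,496,336,1,104.5))
print('mid',fit_tray(S,558,12,1,74.5))
cv2.imwrite('pics/s4.png',c[0][0])
E
```

```text
[496.08449206 196.72395309 293.28360977] [ 0.18707791 -0.47659248 -0.10009162]
top [180, np.float64(494.1), np.float64(-0.86), 111, np.float64(334.5), np.float64(0.88)] bot [167, np.float64(494.6), np.float64(-0.88), 94, np.float64(334.7), np.float64(0.9)]
top (np.float64(494.8), np.float64(335.0), np.float64(0.99), 492, np.float64(0.197))
mid (np.float64(557.9), np.float64(11.3), np.float64(0.71), 380, np.float64(0.403))
```

View pics/s4.png

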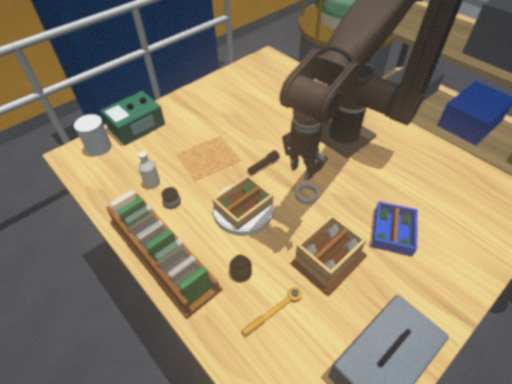

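The scene view shows the top tray sitting squarely on the bottom tray at (330,250), with the two aligned to within about 0.5 mm. The green-prism tray is centred on the stand at (243,200), the mat at (210,157) is empty, and nothing else has moved. I'll hand the job in.

```bash
python3 -c "
from cell import bot; print(bot.sign_off())"
```

```text
the job is handed in; nothing more can be done
None
```

The job is handed in after about 29 s of robot time: the middle tray is central on the light stand to about 1 mm, the top tray is back squarely on the bottom tray to about 0.5 mm, and nothing else appears to have moved.

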